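# Cap the filled bottle on the hand filling rig

### The arm

A 6-joint arm with a two-finger parallel gripper is mounted at the origin on the work surface. World frame = base frame: x ahead of the robot, y to its left, z up, the work surface at z = 0. Lengths are in m, angles in rad, forces in N, time in s.
With the tool pointing down it reaches from about 0.3 to 0.875 m from the base axis. Payload 6.4 kg.
Tool frame: the origin (TCP) lies midway between the tips of the shut fingers; the grasp point (between the pads) lies 19 mm behind it; z points along the fingers, y is the direction in which the jaws open and shut (so a half turn about z gives the same grasp; the last joint's range is limited). The gripper opens to 85 mm and grips with 20 to 120 N. Pads are 22 mm wide; open, the fingers measure 114 mm over their backs; the gripper's body (76 mm by 85 mm) begins 54 mm behind the grasp point. The pads swing forward as they close: fully open they stand 13 mm farther back than shut.
Start: joints at [1.064, 0.181, 1.607, -0, 1.354, -0.206], TCP at [0.17, 0.549, 0.231] pointing down, gripper open.
Joint ranges: [-2.99, 2.99], [-0.89, 2.07], [0.3, 2.58], [-1.14, 4.28], [0, 2.63], [-3.12, 3.12]. Speed limits (rad/s): [2.57, 2.57, 3.01, 3.14, 3.14, 3.14].

### API

Orientations are given as a unit quaternion [w, x, y, z].
In Python, from bench import get_obs, camera, hand_in gives the robot as it stands.
- The arm moves only by the tool drive_tool, never from a script. Its argument "deltas" is a list of rows, each a list of 2 entries, a list of its own where there are three numbers: the shift along the world's x, y, z in m, then the turn about the world's z in rad. A call has 1 to 10 rows; each row shifts and turns the pose as measured when the row begins; what a row does not reach is not made up. A row lasts 1/10 s, in which the tool goes at most 50 mm and 8.59 degrees, less where a joint would pass 70% of its speed; a pose out of reach is approached as far as the arm can. A call is refused whole if a number of a shift passes 0.05 or a number of a turn 0.15, either way. A call with a gripper value outside its range is refused whole. "gripper" is the opening, from 0 (shut) to 1 (fully open), set as the call begins (left out, the last holds). The fingers move at their own pace and stop on an object; the grip force is fixed at half the most. Time passes only in rows, so rows that do not move let the fingers close. It gives the time, the measured TCP pose, the force and the opening at its end, in the units of the state.
- get_obs(): the state, without advancing time (a new reading comes with each control period).
- camera(name): name is "side" or "top"; returns a dict with "frame" (420x560x3 uint8, red, green, blue), "fx", "fy", "cx", "cy" (pixels), "k1" (the pictures are not rectified: a ray, as slopes to the right and down, at radius r is drawn at 1 + k1 r^2 times it, then the intrinsics apply), "eye" and "attitude" of the camera in the world. Camera axes: x right, y down, z forward; pixel columns grow to the right and rows downward; lengths in m; the calibration is good to about 2 mm. A picture is of the moment at which its call begins. There is no depth.
- hand_in(): hands the job in, once; it reports no verdict.
The state is a dict: "time_s": time; "q": joint angles; "dq": joint speeds; "joint_efforts": joint torques, N m; "eef_pos": TCP position; "eef_rot": TCP orientation; "wrist_force": force on the tool from outside, world axes, zero at the start; "torque": the same for the moment, N m; "opening": opening from 0.0 (shut) to 1.0 (fully open).
Only numpy, scipy, OpenCV 4.12 (cv2) and the standard library are available. Lean on these libraries where they do the work, as an engineer would, in place of code of your own. Each camera call takes 0.05 s, during which the arm holds its last target.

### The job

Slide the bottle carriage out from under the filler nozzle, all the way to its end stop. Then pick up the white snap cap that has the bar grip, press it onto the bottle's neck until it clicks, and keep pushing after the force drops until it is fully home on the rim; finish while still holding it pressed down firmly, with about 10 to 15 N, and do not let go. Leave the two stock bottles and the plain round lid where they stand.

Things in the scene. Friction and masses are not known exactly. Their poses are not given: they have to be found in the camera images.
- rig: Grey filling rig fixed to the table: bed 150 x 360 mm, rails along its own y, a 62 mm high stop plate at each end. Origin: middle of the bed, on the table; z up. Filler column at x +80..+120, y -125..-75 mm; its overhanging head spans x -30..+120, y -135..-65 mm, 205 to 250 mm above the table; the nozzle points down at x 0, y -100 mm and ends 176 mm above the table.
- slide (a joint): Travel of the carriage, in m, along the rig's own +y: 0 = bottle under the nozzle, 0.20 m = against the end stop at the rig's +y end, where it must go (it starts somewhere from 0 to 0.05). Friction about 2.5 N; it stays where it is left. The bottle is clamped in it, so the handle and the bottle move with it.
- handle_top (a point): Top centre of the carriage's upright steel handle post, 18 mm in diameter, 140 mm above the table, free along its upper 95 mm. It stands 125 mm to the rig's -x side of the bottle's axis. Its axes are the rig's.
- bottle_rim (a point): Centre of the amber bottle's rim (top of the neck), 165 mm above the table. Neck 24 mm in diameter, the rim narrowing to 20 mm at the top as a lead-in; 8 mm below the rim runs a 30 mm bead. The neck goes straight down to 33 mm below the rim, where the shoulder widens to a 66 mm body. Axes are the rig's.
- carriage: The aluminium carriage with the handle and the amber bottle that is clamped in it; plate 110 x 105 mm, its top 40 mm above the table, where the bottle stands. Origin: at table height below the bottle's axis; axes are the rig's.
- cap: Loose white plastic snap cap, about 50 g, open side down on the table, left or right of the rig: skirt and roof 44 mm in diameter, 22 mm high; on top a bar grip 34 mm long along the cap's own x, 16 mm thick along its y, from 22 to 48 mm above the underside. Origin: centre of the underside, z up. Inside, a 34 mm bore; four sprung tongues reach in to 26 mm.
- cap_roof (a point): Centre of the underside of the cap's roof, inside, 17 mm above the cap's underside; on the rim's centre when fully home. The cap first rests on the neck about 9 mm above home; pressing takes up to about 10 N; it clicks over the bead about 5 mm above home, where the force drops and the tongues draw the cap on; then the roof meets the rim, which is rigid.
- plain_lid: Bystander: plain round white lid, 46 mm in diameter, 15 mm high, with no grip, on the other side from the cap. Origin at the centre of its underside.
- stock_a: Bystander: closed amber bottle, 64 mm in diameter, 160 mm high, loose. Origin at the centre of its underside.
- stock_b: Bystander: another such bottle, on the other side of the table.
Things that resemble listed ones, but are neither listed nor needed, are in the scene too. What is shaped like the cap but blue or turquoise is not meant.

How it is judged:
On the way, in this order (a step that is already met when the one before it is completed fails the run):
1. the carriage stands against its end stop, the cap not yet on (value of joint slide above 0.195 m and distance between cap_roof and bottle_rim above 0.03 m), for 0.2 s.
2. the cap has snapped over the bead and sits home on the rim (z of cap_roof in the frame of bottle_rim below 0.002 m and distance between cap_roof and bottle_rim below 0.004 m and angle between cap's own z axis and vertical below 0.1 rad), for 0.2 s.
At the end, for the whole second after the job is handed in: The carriage is within 7 mm of its end stop, the cap sits upright and fully home on the bottle's rim (roof within 2 mm in height and 4 mm in all, tilt under 0.1 rad), and the robot's fingers are still on it and pressing: the cap bears on the bottle with more than 5 N through the last second (all of step 2 and value of joint slide above 0.193 m and contact force between cap and carriage above 5 N and contact force between the fingers and cap above 3 N); the arm keeps its last pose, push and grip.
It fails at once if a stock bottle or the plain lid is moved more than 3 cm or tipped (distance of any of stock_a, stock_b, plain_lid from where it was at the start of the episode above 0.03 m or angle between any of stock_a, stock_b's own z axis and vertical above 0.4 rad).
It also fails if it takes over 64 s, if anything falls off the work surface, if the arm or the gripper's body presses on something with over 40 N, if the wrist force passes 120 N, or if a joint passes its speed limit or range.

## Working session

There is one attempt and no reset: what is moved stays moved. The work goes in short steps, Python scripts to look and compute and a tool call to move; the robot and the scene stay as the last step left them, time stands still between calls to the robot, and variables do not carry over. Pictures are saved under pics/ and viewed, and the job is handed in when it is done.

Besides the shell and the picture viewer there is one more tool, called as name(argument=value, ...), one argument or row to a line, values as JSON. drive_tool: Moves the arm, as the interface text tells. Its arguments: {"type":"object","properties":{"deltas":{"type":"array","items":{"type":"array"}},"gripper":{"type":"number"}},"required":["deltas"]}

```bash
mkdir -p pics; cat > h.py <<'E'
import numpy as np, cv2
from bench import get_obs, camera
E
python3 - <<'E'
from h import *
import pickle
for n in ("side","top"):
    c=camera(n); cv2.imwrite(f"pics/{n}0.png",c["frame"][:,:,::-1]); pickle.dump(c,open(f"{n}0.pkl","wb"))
    print(n,{k:v for k,v in c.items() if k!="frame"})
print(get_obs())
E
```

```text
side {'fx': 401.8407236192535, 'fy': 401.8407236192535, 'cx': 284.39813696960186, 'cy': 212.67180489215832, 'k1': -0.04713536605026769, 'eye': array([ 0.3082999 , -0.63450799,  0.89322001]), 'attitude': array([-0.3455958 ,  0.92125847, -0.16943186,  0.05602872])}
top {'fx': 479.78084192832256, 'fy': 479.78084192832256, 'cx': 279.4612477647421, 'cy': 215.4910523140609, 'k1': -0.12159844018948963, 'eye': array([ 0.43359735, -0.01433671,  1.29826698]), 'attitude': array([-0.03589597,  0.70715121, -0.70573266,  0.02429137])}
{'time_s': 0.1, 'q': array([ 1.06368372e+00,  1.81443735e-01,  1.60787549e+00,  3.33759255e-06,
        1.35378301e+00, -2.06326992e-01]), 'dq': array([-1.23698424e-03, -1.51338850e-03, -3.80535601e-03,  6.27477237e-06,
        4.76303296e-04,  7.82442837e-04]), 'joint_efforts': array([ 1.05697927e-03, -4.45879126e+01, -3.52240634e+01, -2.60057577e-04,
        4.18346026e-03, -3.66619929e-06]), 'eef_pos': array([0.17011826, 0.54876372, 0.23050289]), 'eef_rot': array([-2.65100599e-04,  1.49826829e-01,  9.88711966e-01, -7.06703087e-04]), 'wrist_force': array([ 0.82553167, -0.1552909 ,  1.23634808]), 'torque': array([ 0.00491795, -0.03367394, -0.03684511]), 'opening': 1.0004726901986352}
```

View pics/side0.png

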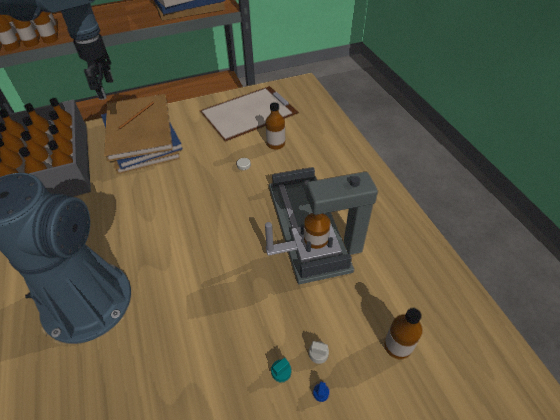

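View pics/top0.png

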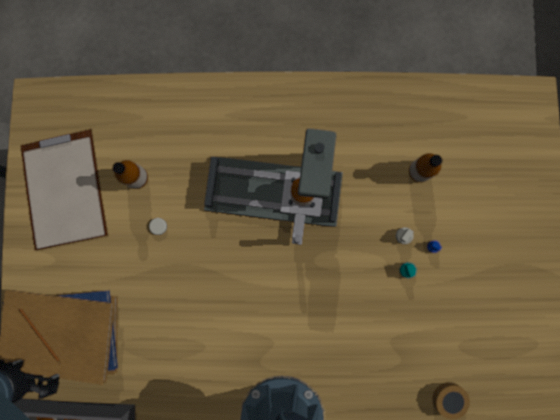

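The side view shows the rig in the middle with the handle post top at about (268,226). The white bar-grip cap is at about (319,352), turquoise and blue look-alikes beside it. The plain lid is at (244,164), stock bottles at (275,130) and (404,335). The top view shows the cap at (404,236), the lid at (158,227) and the handle at (298,238). I'll zoom in on the details.

```bash
cat >> h.py <<'E'
import pickle
from scipy.spatial.transform import Rotation as R
def ray(c,u,v):
    K=np.array([[c["fx"],0,c["cx"]],[0,c["fy"],c["cy"]],[0,0,1]])
    p=cv2.undistortPoints(np.array([[[u,v]]],float),K,np.array([c["k1"],0,0,0.]))[0,0]
    # note: model is p_d = p(1+k1 r^2), same as OpenCV
    q=c["attitude"]; d=R.from_quat([q[1],q[2],q[3],q[0]]).apply([p[0],p[1],1.])
    return c["eye"],d/np.linalg.norm(d)
def plane(c,u,v,z):
    e,d=ray(c,u,v); return e+d*(z-e[2])/d[2]
def tri(r1,r2):
    (a,d),(b,f)=r1,r2
    s=np.linalg.lstsq(np.stack([d,-f],1),b-a,rcond=None)[0]
    p,q=a+s[0]*d,b+s[1]*f
    return (p+q)/2,np.linalg.norm(p-q)
def proj(c,P):
    q=c["attitude"]; X=R.from_quat([q[1],q[2],q[3],q[0]]).inv().apply(np.array(P)-c["eye"])
    x=X[:2]/X[2]; x=x*(1+c["k1"]*(x@x)); return x*[c["fx"],c["fy"]]+[c["cx"],c["cy"]]
E
python3 - <<'E'
from h import *
s=pickle.load(open("side0.pkl","rb"));t=pickle.load(open("top0.pkl","rb"))
def crop(c,x0,x1,y0,y1,k): 
    return cv2.resize(np.ascontiguousarray(c["frame"][y0:y1,x0:x1,::-1]),None,fx=k,fy=k,interpolation=cv2.INTER_CUBIC)
a=crop(s,240,390,160,290,5);cv2.imwrite("pics/rs.png",a)
a=crop(t,195,355,120,255,5);cv2.imwrite("pics/rt.png",a)
a=np.hstack([crop(s,290,350,330,380,6),crop(t,380,440,215,265,6)]);cv2.imwrite("pics/cap.png",a)
print(plane(s,319,352,.0),plane(t,404,236,0.0),plane(t,320,183,.0))
E
```

```text
[ 0.4952024  -0.32441546  0.        ] [ 0.48889246 -0.33154687  0.        ] [ 0.63363006 -0.10338817  0.        ]
```

View pics/rs.png

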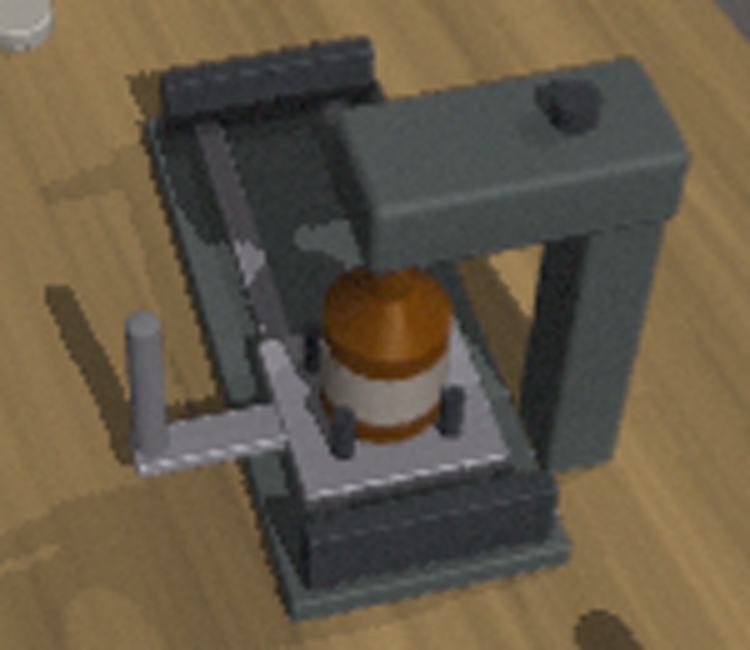

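View pics/rt.png

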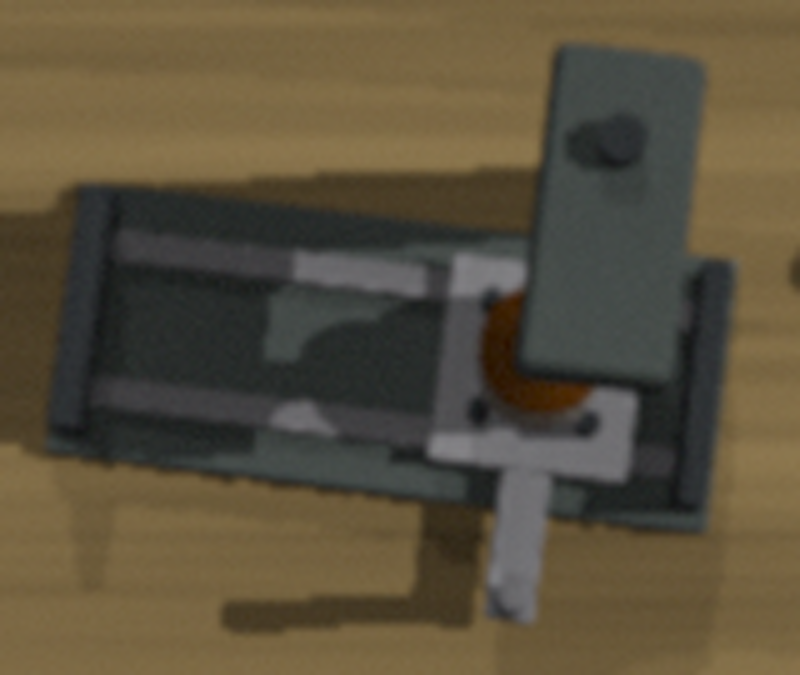

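View pics/cap.png

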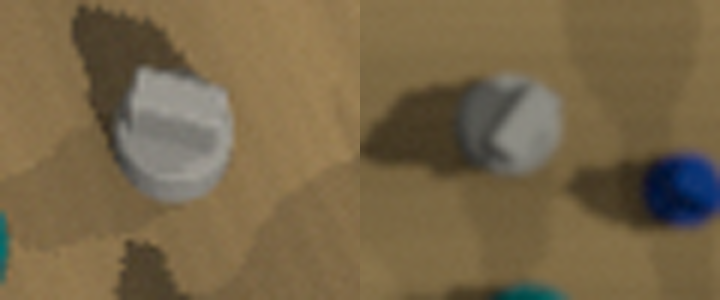

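```bash
python3 - <<'E'
from h import *
s=pickle.load(open("side0.pkl","rb"));t=pickle.load(open("top0.pkl","rb"))
def crop(c,x0,x1,y0,y1,k): 
    g=c["frame"][y0:y1,x0:x1].mean(2); g=np.clip((g-70)*1.6,0,255).astype(np.uint8)
    return cv2.resize(g,None,fx=k,fy=k,interpolation=cv2.INTER_CUBIC)
cv2.imwrite("pics/cap2.png",np.hstack([crop(s,304,334,336,366,13),crop(t,390,420,221,251,13)]))
f=lambda x,y:(195+x/5,120+y/5)
L=plane(t,*f(83,309),.062);Rr=plane(t,*f(706,384),.062)
print(L,Rr,np.linalg.norm(L-Rr),(L+Rr)/2)
ay=(L-Rr)/np.linalg.norm(L-Rr);print("yaw",np.arctan2(-ay[0],ay[1]))
hs=ray(s,240+144/5,160+320/5)
for u,v in((503,592),(508,590),(505,600)):
    print(tri(hs,ray(t,*f(u,v))))
print(plane(s,240+144/5,160+320/5,.14),plane(t,*f(505,592),.14))
# cap mask
for n,c,b in(("s",s,(300,340,335,370)),("t",t,(385,420,220,250))):
    x0,x1,y0,y1=b; h=cv2.cvtColor(c["frame"],cv2.COLOR_RGB2HSV)[y0:y1,x0:x1]
    m=((h[...,1]<50)&(h[...,2]>75)).astype(np.uint8)
    n_,l,st,ce=cv2.connectedComponentsWithStats(m);i=1+st[1:,4].argmax();print(n,st[i]+[x0,y0,0,0,0],ce[i]+[x0,y0])
E
```

```text
[0.62733203 0.18391509 0.062     ] [ 0.58797465 -0.1410078   0.062     ] 0.32729785418264806 [0.60765334 0.02145365 0.062     ]
yaw -0.12054112572244619
(array([ 0.47910398, -0.03480211,  0.13589958]), np.float64(0.00397445844285951))
(array([ 0.4792487 , -0.03699941,  0.13848548]), np.float64(0.0024764355026487715))
(array([ 0.47687645, -0.0361523 ,  0.13807512]), np.float64(0.007512247526160171))
[ 0.48011956 -0.03843912  0.14      ] [ 0.47701628 -0.03523961  0.14      ]
s [309 341  20  23 345] [318.46086957 351.89565217]
t [398 228  15  16 188] [405.2393617  235.06914894]
```

View pics/cap2.png

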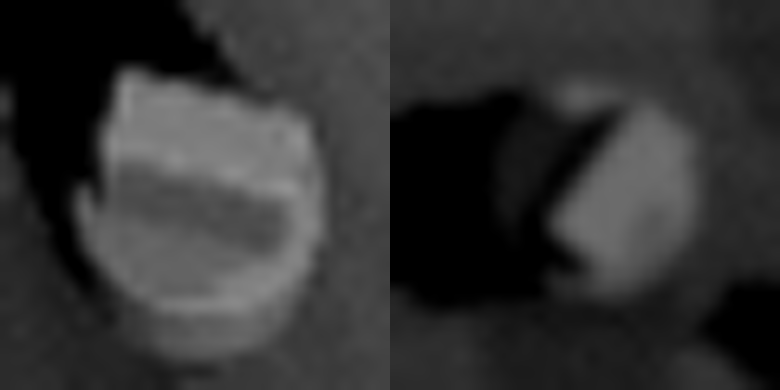

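```bash
python3 - <<'E'
from h import *
s=pickle.load(open("side0.pkl","rb"));t=pickle.load(open("top0.pkl","rb"))
f=lambda x,y:(304+(x-6)/13,336+(y-6)/13)
C=[plane(s,*f(*p),.048) for p in((121,70),(312,118),(300,200),(115,162))]
for c in C: print(c.round(4), proj(t,c).round(1))
C=np.array(C);print("centre",C.mean(0),"edges",[np.linalg.norm(C[i]-C[i-1]).round(4) for i in range(4)])
for a,b in((0,1),(3,2)): d=C[b]-C[a];print("ang",np.degrees(np.arctan2(d[1],d[0])))
g=lambda x,y:(390+(x-390-6)/13,221+(y-6)/13)
a,b=plane(t,*g(550,222),.048),plane(t,*g(630,105),.048);d=b-a;print("top edge",a,b,np.degrees(np.arctan2(d[1],d[0])))
# triangulate matching corners (left/near corner of bar)
T=[g(550,222),g(637,92),g(693,140),g(600,285)]
for c in T: print(np.round(c,1),plane(t,*c,.048).round(4))
# skirt: circle near table, side bottom
# disc of skirt bottom in side
for p in ((75,195),(325,220),(200,360)): print(plane(s,*f(*p),.022).round(4),plane(s,*f(*p),.0).round(4))
E
```

```text
[ 0.4826 -0.3134  0.048 ] [401.6 237.6]
[ 0.5091 -0.3326  0.048 ] [408.7 227.5]
[ 0.5014 -0.3448  0.048 ] [413.3 230.4]
[ 0.4754 -0.3278  0.048 ] [407.1 240.4]
centre [ 0.49212173 -0.32964376  0.048     ] edges [np.float64(0.0161), np.float64(0.0327), np.float64(0.0144), np.float64(0.0311)]
ang -35.92192602882897
ang -33.132340154758374
top edge [ 0.48262404 -0.31404222  0.048     ] [ 0.50620663 -0.33077601  0.048     ] -35.358825204967545
[401.8 237.6] [ 0.4826 -0.314   0.048 ]
[408.5 227.6] [ 0.5088 -0.3323  0.048 ]
[412.8 231.3] [ 0.4991 -0.3435  0.048 ]
[405.7 242.5] [ 0.4699 -0.324   0.048 ]
[ 0.4719 -0.3213  0.022 ] [ 0.476  -0.3134  0.    ]
[ 0.5099 -0.3406  0.022 ] [ 0.515  -0.3332  0.    ]
[ 0.4804 -0.3551  0.022 ] [ 0.4847 -0.348   0.    ]
```

The cap's bar centre is at about (0.492, -0.330). Both views agree on a top height of 48 mm, and the bar's long axis is at -35°. The handle is at about (0.478, -0.037) and the rig yaw is about -0.12. Next I go to above the handle.

drive_tool(
  deltas=[
    [[0.022,-0.042,0.0],0.02],
    [[0.022,-0.042,0.0],0.02],
    [[0.022,-0.042,0.0],0.02],
    [[0.022,-0.042,0.0],0.02],
    [[0.022,-0.042,0.0],0.02],
    [[0.022,-0.042,0.0],0.02],
    [[0.022,-0.042,0.0],0.02],
    [[0.022,-0.042,0.0],0.02],
    [[0.022,-0.042,0.0],0.02],
    [[0.022,-0.042,0.0],0],
  ],
  gripper=1.0,
)

```text
time_s: 1.1
eef_pos: [0.3896, 0.1159, 0.2267]
eef_rot: [-0.001, 0.05, 0.999, -0.002]
wrist_force: [1.2, 0.4, 0.5]
opening: 1.002
```

drive_tool(
  deltas=[
    [[0.022,-0.038,0.0],0],
    [[0.022,-0.038,0.0],0],
    [[0.022,-0.038,0.0],-0.01],
    [[0.022,-0.038,0.0],-0.01],
    [[0,0,0],0],
    [[0,0,0],0],
  ],
)

```text
time_s: 1.7
eef_pos: [0.4803, -0.049, 0.2253]
eef_rot: [-0.001, 0.065, 0.998, -0.002]
wrist_force: [0.6, 0.2, 0.8]
opening: 0.996
```

```bash
python3 - <<'E'
from h import *
o=get_obs();print(o["eef_pos"],o["eef_rot"],o["q"])
c=camera("side");cv2.imwrite("pics/s1.png",c["frame"][:,:,::-1])
E
```

```text
[ 0.48028631 -0.04898573  0.22528233] [-0.00144555  0.06537805  0.99785774 -0.00188609] [-0.34512231 -0.02165495  1.83656632 -0.00455693  1.32842109 -1.78397128]
```

View pics/s1.png

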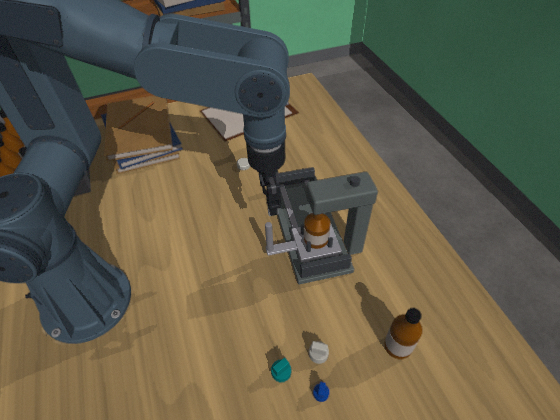

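The gripper is above the handle (post top at pixel 268,226), with nothing disturbed. Now I lower it, straddling the post.

drive_tool(
  deltas=[
    [[-0.002,0.012,-0.02],0],
    [[0,0,-0.03],0],
    [[0,0,-0.03],0],
    [[0,0,-0.03],0],
    [[0,0,-0.025],0],
    [[0,0,0],0],
    [[0,0,0],0],
  ],
)

```text
time_s: 2.45
eef_pos: [0.4749, -0.027, 0.0885]
eef_rot: [0.0, 0.059, 0.998, -0.002]
wrist_force: [-0.2, 0.8, 1.4]
opening: 1.004
```

```bash
python3 - <<'E'
from h import *
o=get_obs();print(o["eef_pos"],o["wrist_force"])
c=camera("side");cv2.imwrite("pics/s2.png",cv2.resize(c["frame"][150:290,220:380,::-1],None,fx=4,fy=4))
E
```

```text
[ 0.4748514  -0.02700753  0.08846301] [-0.15875254  0.80807597  1.36191309]
```

View pics/s2.png

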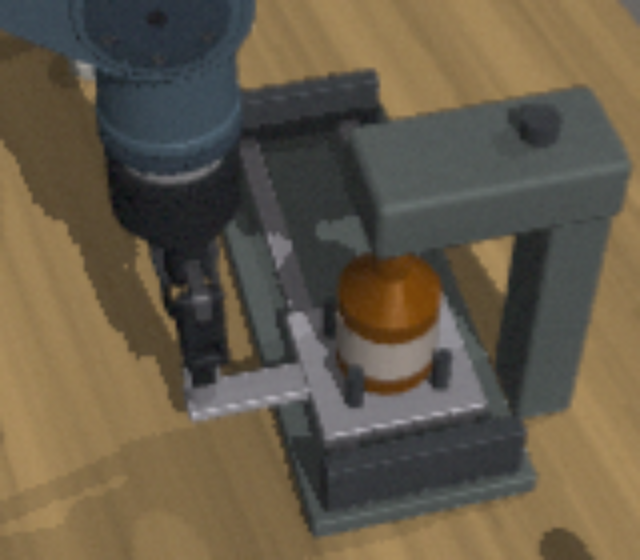

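The fingers straddle the post, with the near finger in front of it at crop pixel (200,350). I centre over it and close.

drive_tool(
  deltas=[
    [[0.003,-0.009,0],0],
    [[0,0,0],0],
  ],
)

```text
time_s: 2.7
eef_pos: [0.4797, -0.0365, 0.0914]
eef_rot: [0.003, 0.058, 0.998, -0.003]
wrist_force: [0.1, -0.3, 0.8]
opening: 1.001
```

drive_tool(
  deltas=[
    [[0,0,0],0],
    [[0,0,0],0],
    [[0,0,0],0],
    [[0,0,0],0],
    [[0,0,0],0],
    [[0,0,0],0],
    [[0,0,0],0],
    [[0,0,0],0],
  ],
  gripper=0.0,
)

```text
time_s: 3.5
eef_pos: [0.4816, -0.0378, 0.0942]
eef_rot: [0.005, 0.059, 0.998, -0.003]
wrist_force: [0.0, -0.2, 1.6]
opening: 0.189
```

The grip is on the post: opening 0.19 is about 16 mm. Now I slide along the rig's +y.

drive_tool(
  deltas=[
    [[0.0024,0.02,-0.001],0],
    [[0.0024,0.02,0],0],
    [[0.0024,0.02,0],0],
    [[0.0024,0.02,0],0],
    [[0.0024,0.02,0],0],
    [[0.0024,0.02,0],0],
  ],
)

```text
time_s: 4.1
eef_pos: [0.4965, 0.0811, 0.0942]
eef_rot: [0.005, 0.061, 0.998, -0.006]
wrist_force: [0.7, -4.1, -0.2]
opening: 0.195
```

drive_tool(
  deltas=[
    [[0.0018,0.015,0],0],
    [[0.0018,0.015,0],0],
    [[0.0012,0.01,0],0],
    [[0.001,0.007,0],0],
    [[0.001,0.007,0],0],
  ],
)

```text
time_s: 4.6
eef_pos: [0.5037, 0.1379, 0.0942]
eef_rot: [0.005, 0.06, 0.998, -0.006]
wrist_force: [-1.0, -3.6, 2.4]
opening: 0.198
```

drive_tool(
  deltas=[
    [[0.0005,0.005,0],0],
    [[0.0005,0.005,0],0],
    [[0.0005,0.005,0],0],
  ],
)

```text
time_s: 4.9
eef_pos: [0.5037, 0.1386, 0.0942]
eef_rot: [0.002, 0.059, 0.998, -0.02]
wrist_force: [-6.0, -28.8, 6.6]
opening: 0.196
```

The carriage is against the stop: 29 N and no more motion. I hold a moment, then release and rise.

drive_tool(
  deltas=[
    [[0,0,0],0],
    [[0,0,0],0],
    [[0,0,0],0],
  ],
)

```text
time_s: 5.2
eef_pos: [0.5036, 0.1382, 0.0943]
eef_rot: [0.001, 0.062, 0.998, -0.019]
wrist_force: [-2.1, -2.3, 2.4]
opening: 0.195
```

drive_tool(
  deltas=[
    [[0,0,0],0],
    [[0,0,0],0],
    [[0,0,0],0],
    [[0,0,0],0],
    [[0,0,0],0],
    [[0,0,0],0],
  ],
  gripper=1.0,
)

```text
time_s: 5.8
eef_pos: [0.5032, 0.1386, 0.0935]
eef_rot: [0.001, 0.06, 0.998, -0.02]
wrist_force: [-0.4, 0.5, -0.3]
opening: 1.0
```

drive_tool(
  deltas=[
    [[0,0,0.03],0],
    [[0,0,0.04],0],
    [[0,0,0.04],0],
    [[0,0,0.04],0],
  ],
)

```text
time_s: 6.2
eef_pos: [0.4969, 0.138, 0.2407]
eef_rot: [-0.007, 0.06, 0.998, -0.021]
wrist_force: [0.5, -0.7, -0.7]
opening: 0.999
```

drive_tool(
  deltas=[
    [[-0.004,-0.045,0],-0.05],
    [[-0.004,-0.045,0],-0.05],
    [[-0.004,-0.045,0],-0.05],
    [[-0.004,-0.045,0],-0.05],
    [[0,-0.045,0],-0.05],
    [[0,-0.045,0],-0.05],
    [[0.004,-0.045,0],-0.05],
    [[0.004,-0.045,0],-0.05],
    [[0.004,-0.045,0],-0.05],
    [[0,-0.02,0],-0.04],
  ],
)

```text
time_s: 7.2
eef_pos: [0.4943, -0.2998, 0.2517]
eef_rot: [-0.001, 0.305, 0.952, -0.021]
wrist_force: [-1.2, 0.3, -0.8]
opening: 1.0
```

```bash
python3 - <<'E'
from h import *
o=get_obs();print(o["eef_pos"],o["eef_rot"])
for n in ("side","top"):
    c=camera(n); cv2.imwrite(f"pics/{n}3.png",c["frame"][:,:,::-1]); pickle.dump(c,open(f"{n}3.pkl","wb"))
E
```

```text
[ 0.49425847 -0.29978079  0.25168592] [-0.00129602  0.30510476  0.9520876  -0.02094303]
```

View pics/side3.png

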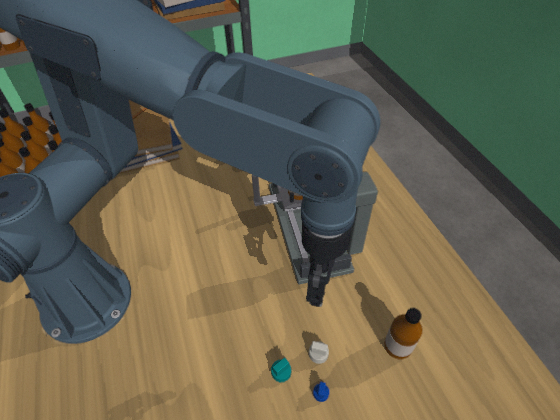

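View pics/top3.png

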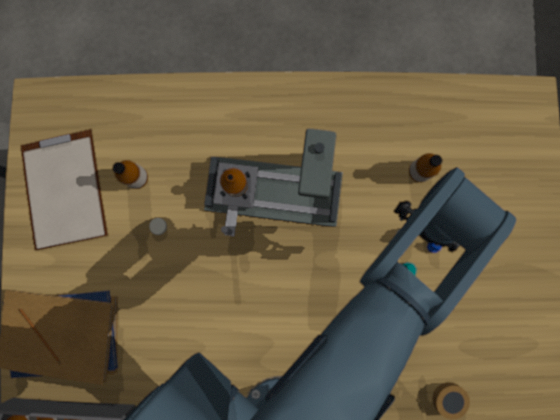

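The carriage is at the end (top view: bottle at (233,180), handle (230,230)). The cap is undisturbed at side (319,352). I'll locate the bottle, check clearance to the look-alikes and correct the approach.

```bash
python3 - <<'E'
from h import *
t=pickle.load(open("top3.pkl","rb"));t0=pickle.load(open("top0.pkl","rb"))
print("blue",plane(t0,434,246,.02),"turq",plane(t0,408,270,.02), "grasp", np.array([.492,-.3295]))
x0,y0=200,145
cv2.imwrite("pics/b3.png",cv2.resize(np.clip(t["frame"][y0:245,x0:270,::-1].astype(float)*1.6,0,255).astype(np.uint8),None,fx=6,fy=6,interpolation=cv2.INTER_CUBIC))
E
```

```text
blue [ 0.46111599 -0.40789913  0.02      ] turq [ 0.39735209 -0.33616096  0.02      ] grasp [ 0.492  -0.3295]
```

View pics/b3.png

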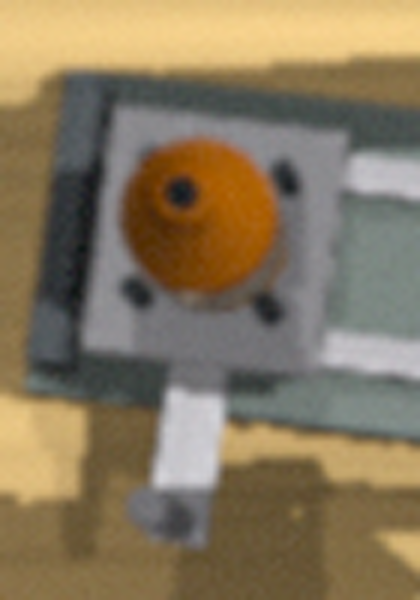

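drive_tool(
  deltas=[
    [[-0.002,-0.029,-0.03],0],
    [[0,0,-0.03],0],
    [[0,0,0],0],
    [[0,0,0],0],
  ],
  gripper=0.55,
)

```text
time_s: 7.7
eef_pos: [0.4927, -0.3272, 0.1916]
eef_rot: [-0.001, 0.304, 0.953, -0.021]
wrist_force: [-0.1, -0.0, 0.3]
opening: 0.547
```

drive_tool(
  deltas=[
    [[-0.001,-0.002,-0.04],0],
    [[0,0,-0.04],0],
    [[0,0,-0.03],0],
    [[0,0,-0.01],0],
    [[0,0,0],0],
    [[0,0,0],0],
  ],
)

```text
time_s: 8.3
eef_pos: [0.4987, -0.3291, 0.0812]
eef_rot: [0.007, 0.3, 0.954, -0.024]
wrist_force: [0.3, -0.4, -0.3]
opening: 0.554
```

```bash
python3 - <<'E'
from h import *
o=get_obs();print(o["eef_pos"],o["eef_rot"])
t=pickle.load(open("top3.pkl","rb"))
f=lambda x,y:(200+(x-2.5)/6,145+(y-2.5)/6)
print("rim",plane(t,*f(180,192),.165),"handle",plane(t,*f(148,507),.14))
c=camera("side");cv2.imwrite("pics/s4.png",cv2.resize(c["frame"][280:400,250:400,::-1],None,fx=4,fy=4))
E
```

```text
[ 0.4987003  -0.32914769  0.08117651] [ 0.00723415  0.29998331  0.95360871 -0.02425081]
rim [0.62374563 0.12422377 0.165     ] handle [0.49917409 0.13870274 0.14      ]
```

View pics/s4.png

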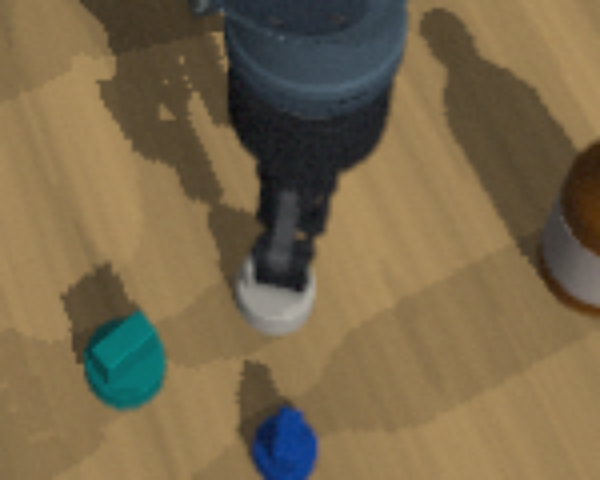

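The fingers are above the cap, aligned with the bar (crop 275,300), and the neighbours are clear. I correct x by -7 mm and descend.

drive_tool(
  deltas=[
    [[-0.006,0,-0.02],0],
    [[-0.001,0,-0.015],0],
    [[0,0,-0.01],0],
    [[0,0,0],0],
  ],
)

```text
time_s: 8.75
eef_pos: [0.4961, -0.3327, 0.0423]
eef_rot: [0.013, 0.3, 0.954, -0.027]
wrist_force: [-0.4, 0.1, -0.2]
opening: 0.549
```

drive_tool(
  deltas=[
    [[-0.004,0.003,-0.01],0],
    [[-0.001,0,-0.003],0],
    [[0,0,0],0],
    [[0,0,0],0],
  ],
)

```text
time_s: 9.15
eef_pos: [0.4916, -0.3301, 0.0295]
eef_rot: [0.014, 0.3, 0.954, -0.028]
wrist_force: [0.5, -0.0, -0.1]
opening: 0.549
```

drive_tool(
  deltas=[
    [[0,0,-0.001],0],
    [[0,0,0],0],
    [[0,0,0],0],
    [[0,0,0],0],
    [[0,0,0],0],
    [[0,0,0],0],
    [[0,0,0],0],
  ],
  gripper=0.0,
)

```text
time_s: 9.85
eef_pos: [0.4924, -0.3308, 0.0295]
eef_rot: [0.015, 0.3, 0.954, -0.028]
wrist_force: [0.0, -0.6, -0.6]
opening: 0.173
```

drive_tool(
  deltas=[
    [[0,0,0.03],0],
    [[0,0,0.04],0],
    [[0,0,0.04],0],
    [[0,0,0.04],0],
    [[0,0,0.04],0],
    [[0,0,0.03],0],
  ],
)

```text
time_s: 10.45
eef_pos: [0.4867, -0.3258, 0.2494]
eef_rot: [0.008, 0.3, 0.954, -0.024]
wrist_force: [0.6, -0.6, -0.4]
opening: 0.172
```

```bash
python3 - <<'E'
from h import *
o=get_obs();print(o["eef_pos"],o["eef_rot"])
c=camera("side");cv2.imwrite("pics/s5.png",cv2.resize(c["frame"][150:330,220:400,::-1],None,fx=4*.8,fy=4*.8))
E
```

```text
[ 0.48673672 -0.32577186  0.24938888] [ 0.00758429  0.29985487  0.95364397 -0.02434584]
```

View pics/s5.png

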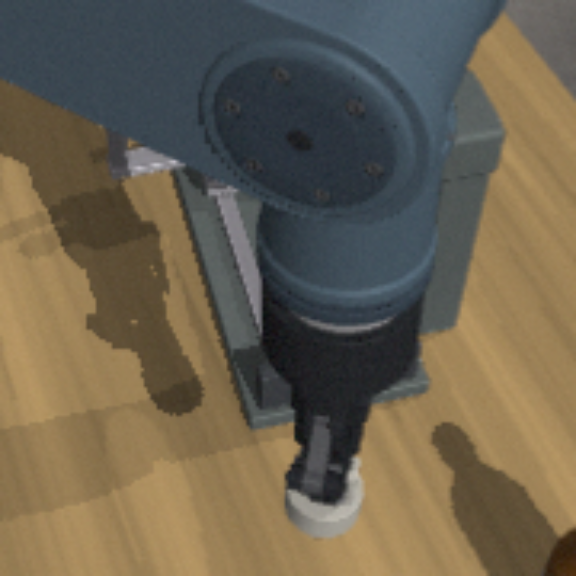

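The cap is held and hanging level under the fingers (crop 323,505). I carry it along x≈0.48, clear of the filler head.

drive_tool(
  deltas=[
    [[-0.002,0.03,0.02],0],
    [[-0.002,0.042,0.01],0],
    [[0,0.042,0.005],0],
    [[0,0.042,0],0],
    [[0,0.042,0],0],
    [[0,0.042,0],0],
    [[0,0.042,0],0],
    [[0,0.042,0],0],
    [[0,0.042,0],0],
    [[0,0.03,0],0],
  ],
)

```text
time_s: 11.5
eef_pos: [0.4815, 0.0775, 0.2928]
eef_rot: [0.015, 0.304, 0.952, -0.027]
wrist_force: [0.3, -0.5, -0.5]
opening: 0.176
```

```bash
python3 - <<'E'
from h import *
for n in ("side","top"):
    c=camera(n); cv2.imwrite(f"pics/{n}6.png",c["frame"][:,:,::-1]); pickle.dump(c,open(f"{n}6.pkl","wb"))
print(get_obs()["eef_pos"])
E
```

```text
[0.48146239 0.07857486 0.29266362]
```

View pics/side6.png

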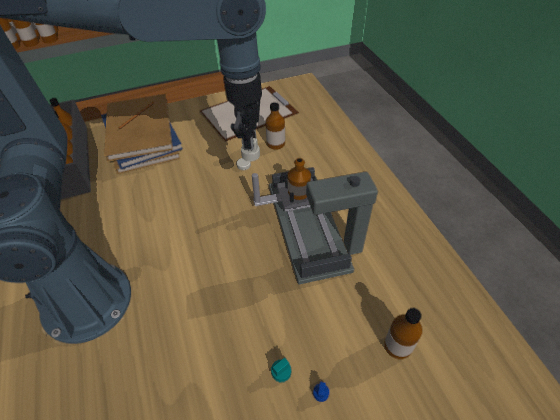

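View pics/top6.png

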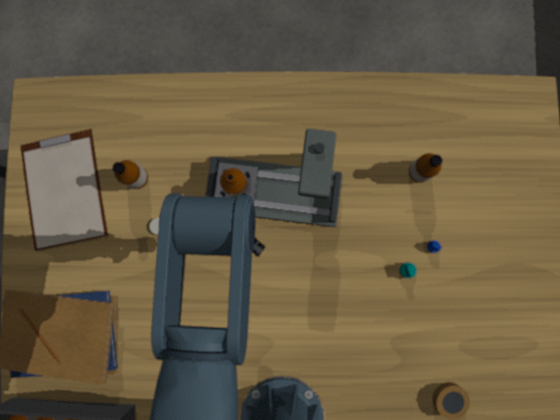

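Side view: bottle rim at about (300,161), held cap at (250,153), everything else in place. I refine the rim and the cap-in-hand offset.

```bash
python3 - <<'E'
from h import *
s=pickle.load(open("side6.pkl","rb"));t=pickle.load(open("top6.pkl","rb"))
a=np.clip(s["frame"][135:185,235:315,::-1].astype(float)*1.5,0,255).astype(np.uint8)
cv2.imwrite("pics/z6.png",cv2.resize(a,None,fx=10,fy=10,interpolation=cv2.INTER_CUBIC))
print("pred rim px",proj(s,[.6237,.1242,.165]),proj(t,[.6237,.1242,.165]))
P=np.array([.48146,.0786,.29266])
for dz in(0,-.0075,-.0295): print(dz,proj(s,P+[0,0,dz]))
E
```

```text
pred rim px [298.85737587 160.0350621 ] [229.59294916 176.60212171]
0 [250.06231967 145.80159532]
-0.0075 [250.31068562 148.30293265]
-0.0295 [251.02319742 155.47297919]
```

View pics/z6.png

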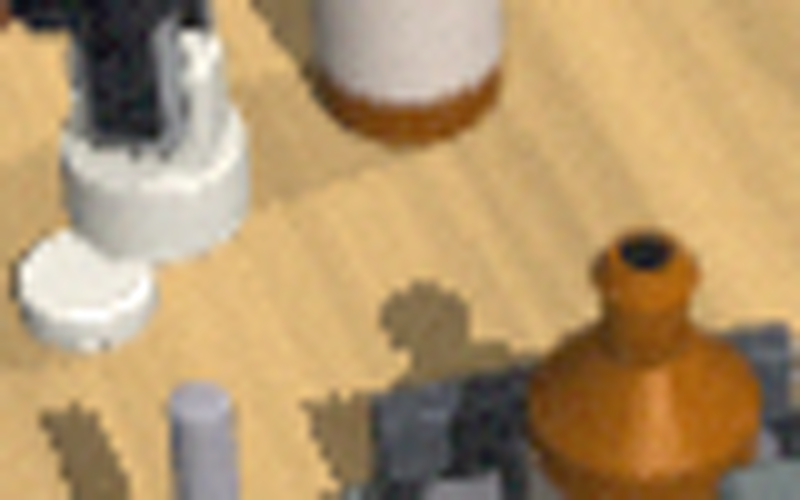

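```bash
python3 - <<'E'
from h import *
s=pickle.load(open("side6.pkl","rb"));t=pickle.load(open("top6.pkl","rb"))
print(tri(ray(s,299.0,159.75),ray(t,*proj(t,[.6237,.1242,.165]))))
print("cap",plane(s,250.15,154.8,.2632), "tcp .4815 .0786")
# more careful: white mask of cap
h=cv2.cvtColor(s["frame"],cv2.COLOR_RGB2HSV)
m=((h[...,1]<45)&(h[...,2]>85)).astype(np.uint8)
# silhouette of skirt, compare with projected two circles
P=[proj(s,[.4815+.022*np.cos(a),.0786+.022*np.sin(a),z]) for a in np.linspace(0,6.28,60) for z in(.2632,.2852)]
P=np.array(P);print("pred left,right,bottom",P[:,0].min(),P[:,0].max(),P[:,1].max())
print("meas", 235+6.3-.5+.05,235+24.8-.5+.05,135+26.2-.5)
E
```

```text
(array([0.62375408, 0.12399811, 0.16612191]), np.float64(0.0004974419219605797))
cap [0.48023627 0.08164404 0.2632    ] tcp .4815 .0786
pred left,right,bottom 240.91011751240285 260.28707889088645 161.65867199205132
meas 240.85000000000002 259.35 160.7
```

drive_tool(
  deltas=[
    [[0.028,0.009,-0.01],0],
    [[0.028,0.009,-0.01],0],
    [[0.028,0.009,-0.01],0],
    [[0.028,0.009,-0.01],0],
    [[0.02,0.006,-0.005],0],
    [[0,0,0],0],
    [[0,0,0],0],
  ],
)

```text
time_s: 12.3
eef_pos: [0.6175, 0.1185, 0.2432]
eef_rot: [0.014, 0.302, 0.953, -0.029]
wrist_force: [1.2, -0.6, -1.0]
opening: 0.17
```

drive_tool(
  deltas=[
    [[0.007,0.004,-0.012],0],
    [[0.001,0.001,-0.01],0],
    [[0,0,0],0],
    [[0,0,0],0],
  ],
)

```text
time_s: 12.7
eef_pos: [0.6243, 0.1223, 0.2196]
eef_rot: [0.014, 0.303, 0.952, -0.029]
wrist_force: [0.4, 0.5, -0.8]
opening: 0.172
```

```bash
python3 - <<'E'
from h import *
for n in ("side","top"):
    c=camera(n); pickle.dump(c,open(f"{n}7.pkl","wb"))
    if n=="side":
        a=np.clip(c["frame"][110:190,250:350,::-1].astype(float)*1.5,0,255).astype(np.uint8)
        cv2.imwrite("pics/z7.png",cv2.resize(a,None,fx=7,fy=7,interpolation=cv2.INTER_CUBIC))
        print([proj(c,[.6247,.1235,z]) for z in(.165,.19,.21)])
o=get_obs();print(o["eef_pos"],o["eef_rot"],o["wrist_force"])
E
```

```text
[array([299.29645102, 160.1057726 ]), array([299.42567218, 153.03349209]), array([299.53199919, 147.19723156])]
[0.62444138 0.12241423 0.21989517] [ 0.01403843  0.30302931  0.95243504 -0.02904569] [ 0.22079081 -0.75321394 -1.2617773 ]
```

View pics/z7.png

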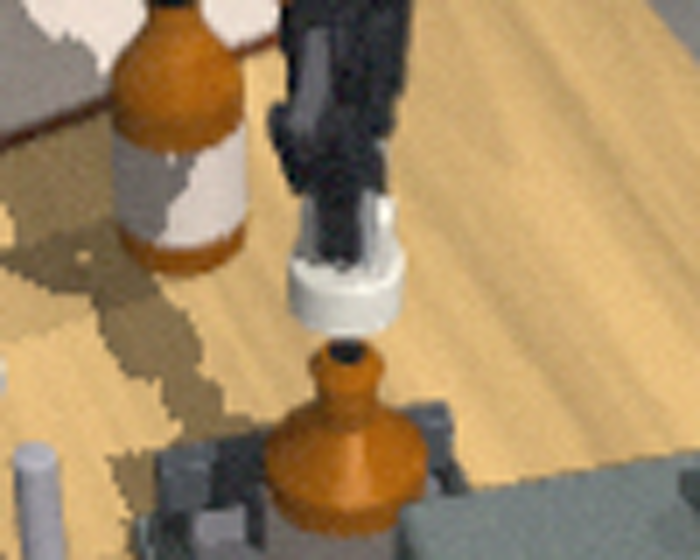

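The cap is concentric with the neck in the image: skirt centre at crop x 346, rim at 347. I descend slowly.

drive_tool(
  deltas=[
    [[0,0,-0.01],0],
    [[0,0,-0.008],0],
    [[0,0,-0.004],0],
    [[0,0,0],0],
  ],
)

```text
time_s: 13.2
eef_pos: [0.6244, 0.1224, 0.1969]
eef_rot: [0.015, 0.303, 0.952, -0.029]
wrist_force: [0.2, 0.1, -0.2]
opening: 0.173
```

drive_tool(
  deltas=[
    [[0,0,-0.004],0],
    [[0,0,-0.004],0],
    [[0,0,-0.002],0],
    [[0,0,0],0],
  ],
)

```text
time_s: 13.6
eef_pos: [0.6251, 0.1225, 0.1864]
eef_rot: [0.015, 0.303, 0.952, -0.029]
wrist_force: [0.9, 0.5, -0.2]
opening: 0.172
```

drive_tool(
  deltas=[
    [[0,0,-0.002],0],
    [[0,0,-0.002],0],
  ],
)

```text
time_s: 13.8
eef_pos: [0.6262, 0.1228, 0.1843]
eef_rot: [0.017, 0.303, 0.952, -0.028]
wrist_force: [-1.3, 1.0, 6.5]
opening: 0.164
```

drive_tool(
  deltas=[
    [[0,0,-0.002],0],
  ],
)

```text
time_s: 13.9
eef_pos: [0.6266, 0.1229, 0.1837]
eef_rot: [0.017, 0.303, 0.952, -0.028]
wrist_force: [-2.5, 0.2, 7.4]
opening: 0.169
```

drive_tool(
  deltas=[
    [[0,0,-0.002],0],
  ],
)

```text
time_s: 14.0
eef_pos: [0.6265, 0.123, 0.1826]
eef_rot: [0.018, 0.303, 0.952, -0.028]
wrist_force: [-1.3, 0.2, 2.0]
opening: 0.17
```

The force peaked at 7 N and then dropped: the click. I keep pushing, with a slight x correction.

drive_tool(
  deltas=[
    [[-0.001,0,-0.002],0],
  ],
)

```text
time_s: 14.1
eef_pos: [0.6262, 0.1231, 0.1811]
eef_rot: [0.018, 0.303, 0.952, -0.027]
wrist_force: [3.0, 0.5, -0.5]
opening: 0.173
```

drive_tool(
  deltas=[
    [[-0.0005,0,-0.002],0],
  ],
)

```text
time_s: 14.2
eef_pos: [0.6257, 0.1231, 0.1787]
eef_rot: [0.019, 0.303, 0.952, -0.027]
wrist_force: [-0.2, 0.5, -0.9]
opening: 0.174
```

drive_tool(
  deltas=[
    [[0,0,-0.002],0],
    [[0,0,-0.002],0],
  ],
)

```text
time_s: 14.4
eef_pos: [0.6256, 0.123, 0.177]
eef_rot: [0.019, 0.303, 0.952, -0.027]
wrist_force: [-8.2, -0.2, 20.4]
opening: 0.173
```

Home at TCP z 0.177 (predicted 0.1775), with a stiff rise to 20 N. I ease back to about 12 N.

drive_tool(
  deltas=[
    [[0,0,-0.0015],0],
    [[0,0,-0.0015],0],
    [[0,0,-0.0015],0],
  ],
)

```text
time_s: 14.7
eef_pos: [0.6255, 0.123, 0.1771]
eef_rot: [0.019, 0.303, 0.952, -0.028]
wrist_force: [-4.6, -0.7, 8.9]
opening: 0.169
```

drive_tool(
  deltas=[
    [[0,0,-0.002],0],
    [[0,0,-0.002],0],
    [[0,0,-0.002],0],
    [[0,0,-0.002],0],
  ],
)

```text
time_s: 15.1
eef_pos: [0.6255, 0.123, 0.1771]
eef_rot: [0.02, 0.303, 0.952, -0.028]
wrist_force: [-6.6, -0.6, 11.9]
opening: 0.178
```

```bash
python3 - <<'E'
from h import *
for n in ("side","top"):
    c=camera(n); pickle.dump(c,open(f"{n}8.pkl","wb")); cv2.imwrite(f"pics/{n}8.png",c["frame"][:,:,::-1])
    if n=="side":
        a=np.clip(c["frame"][110:190,250:350,::-1].astype(float)*1.5,0,255).astype(np.uint8)
        cv2.imwrite("pics/z8.png",cv2.resize(a,None,fx=7,fy=7,interpolation=cv2.INTER_CUBIC))
o=get_obs();print(o["time_s"],o["eef_pos"],o["wrist_force"])
E
```

```text
15.2 [0.62555745 0.12301237 0.1771441 ] [-4.83832625 -0.20039449 13.34159172]
```

View pics/z8.png

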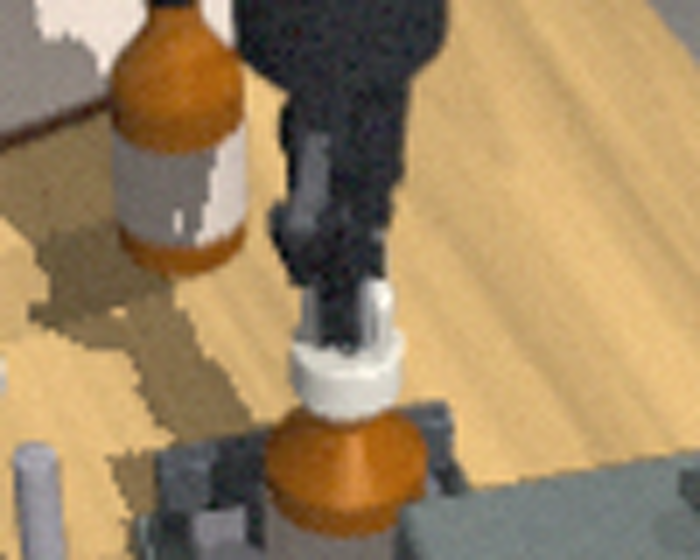

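View pics/side8.png

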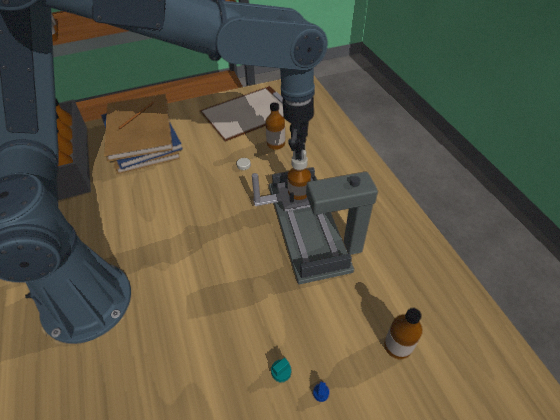

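The cap sits upright and concentric on the neck (crop 347,380), its skirt dropped close to the shoulder. The bystanders are in place, and the push holds at 12–13 N, so I hand in.

```bash
python3 - <<'E'
from bench import get_obs, hand_in
print(get_obs()["wrist_force"],hand_in())
E
```

```text
the job is handed in; nothing more can be done
[-4.83832625 -0.20039449 13.34159172] None
```

The capping job is done and handed in at about 15.2 s; the interface gave no verdict.

- **Carriage:** I gripped the handle post and slid the carriage about 0.178 m. It then stopped moving while the push rose to 29 N, so it is against the end stop.
- **Cap:** I picked up the white cap by its bar and centred it on the rim. It clicked at about 5 mm above home: the force peaked at about 7 N and then dropped. It then came home at TCP z 0.177, against 0.1775 predicted.
- **Final hold:** It is still gripped (opening about 0.17) and pressed down with about 12–13 N. There is also about 5 N of sideways load.
- **Overshoot:** The push briefly reached 20 N as the roof met the rim; I eased it back.
- **Last picture:** The cap sits upright and concentric on the neck. The stock bottles and the plain lid are where they started.
- **Disagreements:** The tool is tilted about 0.07 rad from vertical. The cap was gripped flat on the table at nearly that tilt, so I estimate the cap itself tilts only about 0.01 rad. The camera put the held cap up to about 3 mm off the TCP. It was still centred on the neck in the image, and the fit went cleanly.

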